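# Ease a hinged plaster mould open with a wedge

## Task

The upper half of the hinged plaster mould needs easing open. Pick up the taller of the two wooden wedges by its grip block, lay it flat on the mould's front sill and gently slide its thin end into the slot under the upper half until that half's front edge has come up about 8 mm off the lower half, touching the upper half with the wedge only. Finish while still holding the wedge there, with the upper half resting on it (do not let go), and leave the little clay animal where it stands.

Things in the scene. Friction and masses are not known exactly. Their poses are not given: they have to be found in the camera images.
- mould: Two-part plaster press mould, fixed to the table: light wooden base board 210 x 150 x 22 mm with the plaster lower half (140 long, 150 wide, 8 mm thick) on its rear, so the flat top of the lower half (the seam) is 30 mm above the table. The front 70 mm of the board is bare: the sill, 22 mm above the table. Origin: centre of the underside. x points from the sill to the hinge at the back (the direction in which the wedge is pushed), z up.
- slot_mouth (a point): Middle of the mouth of the wedge slot, on its floor, straight below the front edge of the upper half (axes as the mould; 35 mm in front of the mould's origin, 22 mm above the table). The slot is 54 mm wide, 8 mm high while the mould is shut, 90 mm deep along the mould's x; its floor is level with the sill and runs on from it, its roof is the flat underside of the upper half.
- mould_top: Upper half of the mould: plaster slab with a thin wooden board on top, 140 (along x) x 150 x 30 mm, 0.55 to 0.9 kg, hinged along its rear bottom edge (this is its origin) and swinging freely upward; it falls shut by its own weight. Its top is 60 mm above the table when shut.
- top_edge (a point): Middle of the bottom front edge of the upper half, 140 mm in front of the hinge: 30 mm above the table when shut; its rise above that is the opening asked for.
- wedge_tall: The taller wooden wedge, loose, about 0.07 kg, 146 mm long, 30 mm wide, flat underside. Origin: centre of the underside; x points along it to the thin end, z up. From the thin end (x = +73 mm, 3 mm thick) the top slopes up evenly over 110 mm to 25 mm thick; behind that stands the grip block, 36 mm long, 30 mm wide, 40 mm high (x = -37 to -73 mm).
- wedge_tall_grip (a point): Centre of the tall wedge's grip block, 20 mm above its underside, 55 mm behind its origin; axes as the wedge. Grasp it across the 30 mm width from above; holding it with the fingertips at least 3 mm above the underside lets the wedge lie flat on the sill.
- wedge_tall_tip (a point): Middle of the lower edge of the tall wedge's thin end, 128 mm ahead of the grip point along the wedge.
- wedge_low_grip (a point): Centre of the grip block (36 x 30 x 24 mm high) of the other, lower wedge: same length and width, loose, but its slope is only 8 mm thick at the block; too thin to lift anything in the slot. Axes as for the tall wedge. The two wedges may lie in either place.
- clay_animal: Small fragile clay animal, 29 x 57 mm, 43 mm high, standing loose on the table between the front ends of the two wedges; origin at the centre of its underside.
Not all that is in view belongs to the job. Leave any blue look-alike of the wedge_tall alone.

How it is judged:
On the way, in this order (a step that is already met when the one before it is completed fails the run):
1. the tall wedge is lifted off the table in the gripper (height (world z) of wedge_tall_grip above 0.035 m and contact force between the fingers and wedge_tall above 2 N), for 0.1 s.
2. the thin end of the tall wedge is in the slot while the upper half is still (nearly) shut (x of wedge_tall_tip in the frame of mould above -0.031 m and y of wedge_tall_tip in the frame of mould between -0.024 and 0.024 m and z of wedge_tall_tip in the frame of mould between 0.018 and 0.03 m and z of top_edge in the frame of mould below 0.033 m), for 0.05 s.
At the end, for the whole second after the job is handed in: Gripper still holds the tall wedge (over 2 N); it lies flat (0.15 rad), its thin end 30 mm or more inside the slot, and carries the upper half (over 1.5 N), whose front edge rests 4 to 12 mm above shut and is not touched by the fingers; clay animal within 20 mm of its place (z of top_edge in the frame of mould between 0.034 and 0.042 m and x of wedge_tall_tip in the frame of mould above -0.005 m and y of wedge_tall_tip in the frame of mould between -0.024 and 0.024 m and z of wedge_tall_tip in the frame of mould between 0.018 and 0.03 m and angle between wedge_tall's own z axis and vertical below 0.15 rad and contact force between wedge_tall and mould_top above 1.5 N and contact force between the fingers and wedge_tall above 2 N and contact force between the fingers and mould_top below 0.5 N and angular speed of mould_top below 0.05 rad/s and distance of clay_animal from where it was at the start of the episode below 0.02 m); the arm keeps its last pose, push and grip.
It fails at once if the upper half is pried too far: its front edge rises more than 18 mm (z of top_edge in the frame of mould above 0.048 m).
It fails at once if the gripper or arm touches the upper half (contact force between any of the fingers, the arm and mould_top above 1 N).
It fails at once if the wedge is rammed into the upper half (more than 40 N) (contact force between wedge_tall and mould_top above 40 N).
It fails at once if the clay animal is knocked over or moved more than 20 mm (distance of clay_animal from where it was at the start of the episode above 0.02 m or angle between clay_animal's own z axis and vertical above 0.5 rad).
It also fails if it takes over 48 s, if anything falls off the work surface, if the arm or the gripper's body presses on something with over 40 N, if the wrist force passes 120 N, or if a joint passes its speed limit or range.

## Robot

A 7-joint arm with a two-finger parallel gripper is mounted at the origin on a cart in front of the work surface, level with it; the furniture and walls round the work are solid. World frame = base frame: x ahead of the robot, y to its left, z up, the work surface at z = 0. Lengths are in m, angles in rad, forces in N, time in s.
With the tool pointing down it reaches from about 0.425 to 0.925 m from the base axis. Payload 6.8 kg.
Tool frame: the origin (TCP) lies on the front face of the gripper's body, between the roots of the fingers; the fingertips stand 73 mm ahead of it and the grasp point (between the pads) lies 54 mm ahead of it (env.nose_length is the distance from the TCP to the fingertips, in m); z points along the fingers, y is the line along which they close (so a half turn about z gives the same grasp; the last joint's range is limited). The gripper opens to 85 mm and grips with 20 to 120 N. Pads are 22 mm wide; open, the fingers measure 114 mm over their backs; the gripper's body (76 mm by 85 mm) begins 54 mm behind the grasp point. The pads swing forward as they close: fully open they stand 13 mm farther back than shut.
Start: joints at [-1.326, 0.477, 0.022, 1.555, -0.011, 1.109, -0.083], TCP at [0.233, 0.633, 0.304] pointing down, gripper open.
Joint ranges: [-2.96, 2.96], [-0.34, 2.1], [-1.41, 1.46], [0.24, 2.44], [-1.37, 4.51], [0.17, 1.92], [-2.96, 2.96]. Speed limits (rad/s): [2.39, 2.39, 3.14, 3.14, 3.14, 3.14, 3.14].

## Interface

Orientations are given as a unit quaternion [w, x, y, z].
In Python, from cell import env, kin, camera, calibration, job gives the robot as it stands. The module is installed in compiled form; this text tells all that it offers. Calls block until the motion is done:
- env.reach(position, orientation): joint-space move of the TCP to a pose.
- env.movel(position, velocity=0.15, rot=None, stop_force=None): straight line of the TCP; rot=None keeps the orientation; velocity is the mean speed in m/s. With stop_force (N) it stops when the force on the tool has changed by that much, and returns True; else False.
- env.goto_joints(angles): joint-space move.
- env.grip(opening, f_grip=None): finger opening in m; f_grip is the grip in N (None keeps the last); returns when the fingers have stopped.
- env.dwell(seconds).
- kin.inverse_kinematics(position, orientation): joint angles nearest the present ones, or None.
- env.get_state(): the state.
- camera(name): name is "scene" or "top"; returns (picture, depth): 480x640x3 uint8, blue, green, red; 480x640 float32, m along the optical axis (not along the pixel's ray), 0 where there is no reading.
- calibration(name): a dict with "fx", "fy", "cx", "cy" (pixels), "rvec" (rotation vector, rad) and "tvec" (3), from world to camera coordinates, as OpenCV has them. Camera axes: x right, y down, z forward; pixel columns grow to the right and rows downward; lengths in m; the calibration is good to about 2 mm. A picture is of the moment at which its call begins. calibration takes no time and is no camera call.
A pose or a line that the arm cannot do raises env.PlanningError and nothing moves.
- job.job_done(): hands the job in; it is judged then, once.
The state is a dict: "time": time; "qpos": joint angles; "joint_velocities": joint speeds; "joint_torque": joint torques, N m; "tcp_pos": TCP position; "orientation": TCP orientation; "force": force on the tool from outside, world axes, zero at the start; "torque": the same for the moment, N m; "opening": finger opening in m; "gripper_force": force on a finger pad.
Only numpy, scipy, OpenCV 4.12 (cv2) and the standard library are available. Lean on these libraries where they do the work, as an engineer would, in place of code of your own. Each camera call takes 0.05 s, during which the arm holds its last target. There are 200 camera calls.

## Working session

There is one attempt and no reset: what is moved stays moved. The work goes in short steps, each a Python script; the robot and the scene stay as the last script left them, time stands still between calls to the robot, and variables do not carry over. Pictures are saved under pics/ and viewed, at most 10 in all, crops included, and the job is handed in when it is done.

```bash
mkdir -p pics; cat > h.py <<'E'
import numpy as np, cv2
from cell import env, kin, camera, calibration, job
def cal(n):
    c=calibration(n); K=np.array([[c['fx'],0,c['cx']],[0,c['fy'],c['cy']],[0,0,1.]])
    R=cv2.Rodrigues(np.array(c['rvec'],float))[0]; t=np.array(c['tvec'],float).ravel(); return K,R,t
def cloud(n,d):
    K,R,t=cal(n); v,u=np.indices(d.shape)
    p=np.stack([(u-K[0,2])/K[0,0]*d,(v-K[1,2])/K[1,1]*d,d],-1)
    return (p-t)@R   # world points per pixel
def ray(n,u,v,z):
    K,R,t=cal(n); o=-R.T@t; r=R.T@np.array([(u-K[0,2])/K[0,0],(v-K[1,2])/K[1,1],1.])
    return o+r*(z-o[2])/r[2]
def snap(n,f):
    im,d=camera(n); cv2.imwrite('pics/%s.png'%f,im); np.savez('pics/%s.npz'%f,im=im,d=d); return im,d
E
python3 - <<'E'
from h import *
for n in('top','scene'):
    im,d=snap(n,n+'0'); K,R,t=cal(n); print(n,-R.T@t,R[2],K[0,0],(d>0).mean())
s=env.get_state(); print(s['time'],s['tcp_pos'],s['orientation'],s['opening'],s['force'])
E
```

```text
top [ 0.4794174  -0.08601224  1.40902416] [ 0.05346711 -0.02008399 -0.99836762] 603.2893720064872 0.9961100260416667
scene [-0.04400633 -0.61364893  0.71652284] [ 0.57055942  0.5070706  -0.64601963] 521.975828883317 0.9959928385416666
0.1 [0.23308729 0.63304225 0.30301993] [-7.33113402e-05  1.75461993e-01  9.84485858e-01 -8.24220408e-04] 0.08537214453344716 [0.03690358 0.3978253  0.29562208]
```

View pics/top0.png

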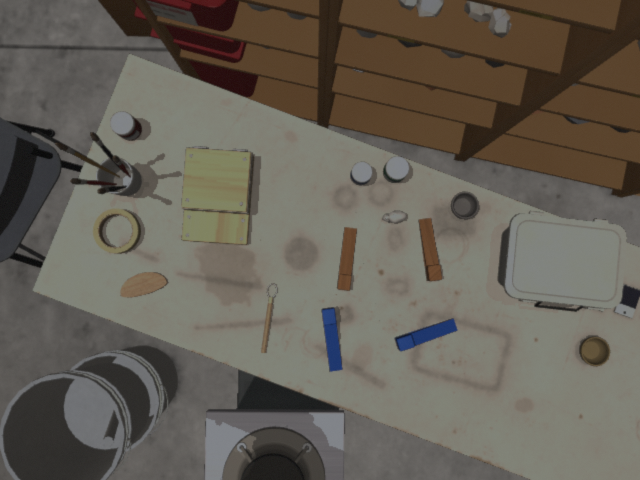

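View pics/scene0.png

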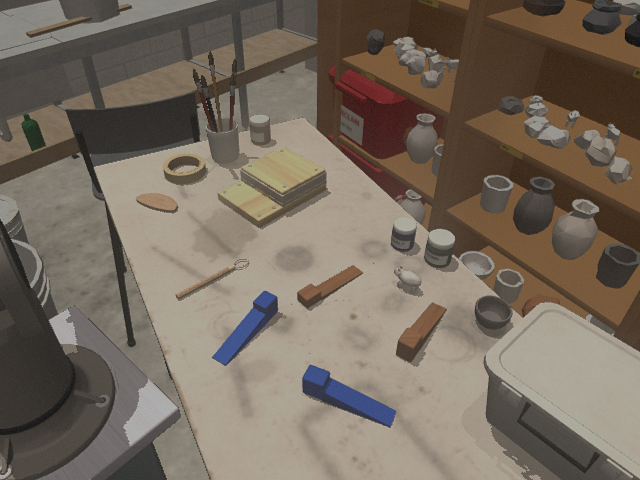

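```bash
cat > m.py <<'E'
from h import *
def meas(f,n):
    z=np.load('pics/%s.npz'%f); im,d=z['im'],z['d']; P=cloud(n,d); h=cv2.cvtColor(im,cv2.COLOR_BGR2HSV)
    return im,d,P,h
if __name__=='__main__':
    np.set_printoptions(precision=4,suppress=True)
    for n in('top','scene'):
        im,d,P,h=meas(n+'0',n)
        print(n,'axes',cal(n)[1][:2])
        on=(P[...,0]>0.2)&(P[...,0]<1.2)&(abs(P[...,1])<.9)&(P[...,2]>-.05)&(P[...,2]<.1)
        flat=on&(abs(P[...,2])<.01); print('table z',np.median(P[flat][:,2]))
        br=((h[...,0]<14)&(h[...,1]>120)&(h[...,2]>60)&on).astype(np.uint8)
        ye=((h[...,0]>16)&(h[...,0]<35)&(h[...,1]>70)&on&(P[...,2]>.012)).astype(np.uint8)
        for nm,m in(('brown',br),('yellow',ye)):
            k,l,s,c=cv2.connectedComponentsWithStats(m)
            for i in range(1,k):
                if s[i,4]<250: continue
                q=P[l==i]; r=cv2.minAreaRect(q[:,:2].astype(np.float32)*1000)
                print(nm,s[i],'mean',q.mean(0),'zpct',np.percentile(q[:,2],[5,50,90,97]),'rect mm',r)
E
python3 m.py
```

```text
top axes [[ 0.0132 -0.9997  0.0208]
 [-0.9985 -0.0143 -0.0532]]
table z 0.00011314300610698734
brown [420 219  22  61 710] mean [ 0.5241 -0.3503  0.021 ] zpct [0.0043 0.0179 0.0403 0.043 ] rect mm ((526.394775390625, -349.8733825683594), (141.13279724121094, 30.775442123413086), 8.30571174621582)
brown [338 228  18  62 680] mean [ 0.5018 -0.1591  0.0101] zpct [0.0005 0.007  0.0246 0.0274] rect mm ((502.184326171875, -159.08070373535156), (26.658235549926758, 141.38230895996094), 83.4950180053711)
yellow [ 184  153   67   59 1205] mean [0.6621 0.1255 0.0599] zpct [0.0551 0.0599 0.0636 0.0652] rect mm ((673.447998046875, 139.2325439453125), (144.57577514648438, 133.06822204589844), 86.7004165649414)
yellow [ 94 209  46  44 685] mean [0.5578 0.3682 0.0239] zpct [0.0158 0.0243 0.0284 0.0304] rect mm ((559.0798950195312, 369.69580078125), (100.26559448242188, 99.24011993408203), 33.841941833496094)
yellow [205 211  45  33 720] mean [0.5684 0.1132 0.022 ] zpct [0.0169 0.022  0.0257 0.0274] rect mm ((569.3287353515625, 120.62203979492188), (100.97791290283203, 70.92832946777344), 86.9693069
[... 420 characters left out ...]
05.083984375, 232.32958984375), (131.32669067382812, 302.11676025390625), 11.832460403442383)
yellow [ 241  147   84   47 1876] mean [0.6739 0.1296 0.0596] zpct [0.0572 0.0597 0.0614 0.0622] rect mm ((674.592041015625, 136.7978515625), (149.5966033935547, 137.8419189453125), 86.65702819824219)
yellow [163 154  42  27 411] mean [0.5512 0.361  0.0228] zpct [0.0148 0.0238 0.0259 0.0271] rect mm ((559.7891235351562, 367.98773193359375), (104.03802490234375, 99.1009292602539), 60.1320915222168)
yellow [ 218  183  108   42 1276] mean [0.5802 0.1161 0.0207] zpct [0.0139 0.0215 0.0234 0.0243] rect mm ((637.51318359375, 136.98635864257812), (152.47097778320312, 206.77145385742188), 87.25497436523438)
```

```bash
cat > m2.py <<'E'
from m import *
np.set_printoptions(precision=4,suppress=True)
Q=[]
for n in('top','scene'):
    im,d,P,h=meas(n+'0',n)
    def box(x0,x1,y0,y1,z0,z1):
        m=(P[...,0]>x0)&(P[...,0]<x1)&(P[...,1]>y0)&(P[...,1]<y1)&(P[...,2]>z0)&(P[...,2]<z1); return m
    R=lambda q:cv2.minAreaRect(q[:,:2].astype(np.float32)*1000)
    for nm,b in(('block',(.42,.53,-.42,-.3,.033,.05)),('wedge',(.42,.62,-.42,-.31,.003,.05)),
                ('upper',(.58,.8,.02,.26,.05,.075)),('sill',(.5,.64,.02,.26,.012,.03)),('animal',(.56,.68,-.32,-.22,.006,.06))):
        m=box(*b).astype(np.uint8); m=cv2.morphologyEx(m,cv2.MORPH_OPEN,np.ones((2,2),np.uint8)); q=P[m>0]
        lo=np.percentile(q,3,0);hi=np.percentile(q,97,0)
        print(n,nm,len(q),q.mean(0),'mid',(lo+hi)/2,'ext',hi-lo,R(q))
        if nm in('wedge','upper'):
            c=q[:,:2]-q[:,:2].mean(0); w,v=np.linalg.eigh(c.T@c); print('   pca',v[:,1],np.degrees(np.arctan2(*v[::-1,1])))
        if nm in ('upper','sill'):
            # front edge: per y column bin min x
            yb=np.arange(.07,.19,.01); e=[(y+.005,np.percentile(q[(q[:,1]>y)&(q[:,1]<y+.01),0],2 if nm=='upper' else 2)) for y in yb]
            e=np.array(e); print('   front edge fit',np.polyfit(e[:,0],e[:,1],1),e[:,1])
        if n=='top' and nm=='upper': cv2.imwrite('pics/x.png',m*255)
E
python3 m2.py
```

```text
top block 198 [ 0.4704 -0.3584  0.0426] mid [ 0.4697 -0.3628  0.022 ] ext [0.0347 0.0358 0.0463] ((468.02069091796875, -235.30361938476562), (34.981388092041016, 298.2701110839844), 0.7255475521087646)
top wedge 881 [ 0.5211 -0.3547  0.0253] mid [ 0.5309 -0.373   0.0211] ext [0.1513 0.0775 0.0433] ((486.94293212890625, -282.0399169921875), (147.54183959960938, 363.5455627441406), 24.287866592407227)
   pca [-0.9945  0.1051] 173.96722383031715
top upper 4023 [0.671  0.136  0.0637] mid [0.6717 0.1367 0.0579] ext [0.1296 0.1382 0.0153] ((637.989013671875, 48.09049987792969), (371.44854736328125, 185.849365234375), 66.8014144897461)
   pca [0.3894 0.921 ] 67.07989577866077
   front edge fit [0.0459 0.5999] [0.6041 0.6038 0.6048 0.6045 0.6041 0.6046 0.6063 0.6063 0.6065 0.6081
 0.6081 0.6087]
top sill 2017 [0.5676 0.1412 0.0301] mid [0.5679 0.1424 0.0156] ext [0.0679 0.1411 0.0242] ((552.8829345703125, 62.371437072753906), (319.00103759765625, 88.8704833984375), 79.22703552246094)
   front edge fit [0.0452 0.528 ] [0.5316 0.5319 0.5324 0.5323 0.5322 0.5341 0.5343 0.534  0.5356 0.5361
 0.5
[... 840 characters left out ...]
0.72596740722656)
   pca [0.6722 0.7404] 47.76439469519103
   front edge fit [0.0479 0.6012] [0.6053 0.6057 0.605  0.6066 0.6062 0.6067 0.608  0.6068 0.6092 0.6107
 0.6079 0.6109]
scene sill 1592 [0.5706 0.1257 0.0234] mid [0.5764 0.1352 0.0183] ext [0.0825 0.1403 0.0138] ((329.4834899902344, -233.1019287109375), (1052.8350830078125, 169.64932250976562), 54.689937591552734)
   front edge fit [0.0503 0.5292] [0.5329 0.5335 0.5345 0.5337 0.5344 0.5361 0.5363 0.5371 0.5372 0.537
 0.5383 0.5381]
scene animal 370 [ 0.5958 -0.2754  0.029 ] mid [ 0.6047 -0.2721  0.0193] ext [0.0328 0.0463 0.0394] ((297.63531494140625, -418.41375732421875), (785.1539916992188, 53.63213348388672), 25.838645935058594)
```

```bash
python3 - <<'E'
import cv2,numpy as np
a=cv2.imread('pics/top0.png'); b=cv2.imread('pics/scene0.png')
A=cv2.resize(a[135:255,170:270],None,fx=4,fy=4,interpolation=2); B=cv2.resize(b[140:260,205:305],None,fx=4,fy=4,interpolation=2)
B=cv2.resize(b[140:230,210:335],(400,288)); B=cv2.copyMakeBorder(B,0,192,0,0,0)
cv2.imwrite('pics/crop1.png',np.hstack([A,B]))
E
```

```text
(no output)
```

View pics/crop1.png

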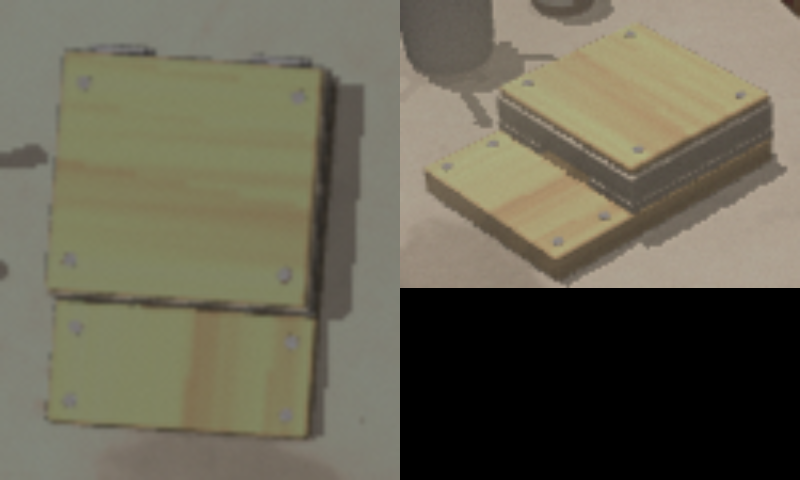

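The pictures show the mould (upper half at top-view pixels 183–251 × 148–211, sill below it down to row 244), the tall wedge on the right with its block at about (433,272), and the animal at (395,216). I'll cast rays from the corners for the mould and check the wedge block.

```bash
python3 - <<'E'
from m import *
np.set_printoptions(precision=4,suppress=True)
C={'top':[(182.5,208),(247,211.5),(250.7,152),(186.2,148),(182.5,240),(247,244.2)],
   'scene':[(240.6,170.6),(282.5,193.1),(325.6,170.6),(284.4,147.5),(217.8,193.8),(258.4,220.6)]}
L=np.array([[-35,75],[-35,-75],[105,-75],[105,75],[-105,75],[-105,-75]])/1000.
def fit(W):
    a=W-W.mean(0); b=L-L.mean(0); y=np.arctan2((b[:,0]*a[:,1]-b[:,1]*a[:,0]).sum(),(b*a).sum())
    R=np.array([[np.cos(y),-np.sin(y)],[np.sin(y),np.cos(y)]]); o=W.mean(0)-R@L.mean(0)
    print('mould',o,y,'res mm',1000*np.linalg.norm(W-o-L@R.T,axis=1))
for n in C:
    W=np.array([ray(n,u,v,.06 if i<4 else .022)[:2] for i,(u,v) in enumerate(C[n])]); fit(W)
# tall wedge: colour mask within local height window
for n in C:
    im,d,P,h=meas(n+'0',n)
    near=(P[...,0]>.42)&(P[...,0]<.63)&(P[...,1]>-.42)&(P[...,1]<-.30)
    m=near&(P[...,2]>-.01)&(h[...,0]<16)&(h[...,1]>100)
    q=P[m]; r=cv2.minAreaRect(q[:,:2].astype(np.float32)*1000); print(n,'wedge',len(q),r)
    b=P[m&(P[...,2]>.036)]; print('  blocktop',len(b),b.mean(0),(b.min(0)+b.max(0))/2,b.max(0)-b.min(0))
    # slope-top centreline direction
    for x0 in np.arange(.46,.59,.02):
        s=q[(q[:,0]>x0)&(q[:,0]<x0+.02)]; 
        if len(s)>5: print('   ',x0+.01,(s[:,1].min()+s[:,1].max())/2,np.ptp(s[:,1]))
E
```

```text
mould [0.639  0.1393] -0.045906171212138795 res mm [4.1108 3.3063 4.0713 3.8361 1.489  1.821 ]
mould [0.6372 0.1321] -0.04909123009673788 res mm [10.8575  6.9348  4.8321  3.861   2.3765  7.8209]
top wedge 799 ((526.7633056640625, -349.62945556640625), (143.46548461914062, 31.91077995300293), 7.862457752227783)
  blocktop 171 [ 0.4729 -0.3572  0.0403] [ 0.4734 -0.3571  0.0421] [0.0366 0.0319 0.0114]
    0.47000000000000003 -0.35761863485820494 0.032812576283697714
    0.49000000000000005 -0.355445941964089 0.03338382053491673
    0.51 -0.35253475144325247 0.031124282706716966
    0.53 -0.35012989037152165 0.029582053490403604
    0.55 -0.3472924684251545 0.029691218251456986
    0.5700000000000001 -0.34412737326633247 0.03046481677823487
    0.5900000000000001 -0.3417206782909713 0.029203416044071895
scene wedge 834 ((528.2140502929688, -353.2051696777344), (145.64915466308594, 29.462989807128906), 7.791341781616211)
  blocktop 289 [ 0.4726 -0.3612  0.04  ] [ 0.4732 -0.3604  0.0399] [0.0369 0.0315 0.0064]
    0.47000000000000003 -0.36104736124066483 0.030217232559461238
    0.49000000000000005 -0.35897418813653126 0.028595848327229
    0.51 -0.35557358604690337 0.0294471462195407
    0.53 -0.3529272854047134 0.029956991501678132
    0.55 -0.35039484105715335 0.030748979287704037
    0.5700000000000001 -0.3478175911490201 0.031011661565744586
    0.5900000000000001 -0.3456585658793588 0.02865672803342234
```

```bash
cat >> h.py <<'E'
from scipy.spatial.transform import Rotation as Ro
np.set_printoptions(precision=4,suppress=True)
def down(a):
    q=(Ro.from_euler('z',a)*Ro.from_euler('x',np.pi)).as_quat(); return np.roll(q,1)
WY=0.136; MY=-0.047; MO=np.array([.639,.1355])
mx=np.array([np.cos(MY),np.sin(MY)]); my=np.array([-mx[1],mx[0]])
def mpt(x,y,z): return np.r_[MO+x*mx+y*my,z]   # mould -> world
E
python3 - <<'E'
from h import *
print(env.nose_length)
for f in(0,np.pi):
    for p,a in(((.473,-.359,.2),WY),((.473,-.359,.079),WY),(mpt(-.19,0,.13),MY),(mpt(-.098,0,.102),MY)):
        print(f,kin.inverse_kinematics(np.array(p),down(a+f)))
for n in('scene',):
    z=np.load('pics/scene0.npz'); P=cloud(n,z['d']); m=(P[...,0]>.5)&(P[...,0]<.8)&(P[...,1]>.25)&(P[...,1]<.5)
    q=P[m]; i=q[:,2].argmax(); print('brush top',q[i])
E
```

```text
0.0726
0 [-0.1773  0.722   1.0602  1.8941 -0.7581  0.9948 -0.2064]
0 [-0.1534  0.9782  1.0481  1.9464 -1.098   0.9396  0.0383]
0 [-0.9457  0.4849  0.6257  2.2009 -0.5064  0.5978 -1.5649]
0 [-0.7652  0.6272  0.5283  2.0067 -0.5172  0.6413 -1.5138]
3.141592653589793 [-0.0078  0.5733  0.7588  1.885  -0.5036  0.8842  2.7077]
3.141592653589793 [ 0.2005  0.6936  0.4652  1.9251 -0.5016  0.639   2.6903]
3.141592653589793 [-0.5684  0.4128  0.1505  2.1778 -0.1138  0.5581  1.1901]
3.141592653589793 [-0.4734  0.5651  0.1394  1.9871 -0.1326  0.5979  1.2781]
brush top [0.7119 0.4077 0.2539]
```

```bash
python3 - <<'E'
from h import *
g=np.array([.473,-.359])
env.movel(np.array([.233,.633,.36]),velocity=.2)
env.reach(np.r_[g,.22],down(WY)); env.grip(.065,60)
print(env.get_state()['time'],env.get_state()['tcp_pos'])
snap('top','top1'); im,d=snap('scene','scene1')
cv2.imwrite('pics/crop2.png',cv2.resize(im[200:440,300:560],None,fx=2,fy=2))
E
```

```text
4.4583 [ 0.4731 -0.3589  0.22  ]
```

View pics/crop2.png

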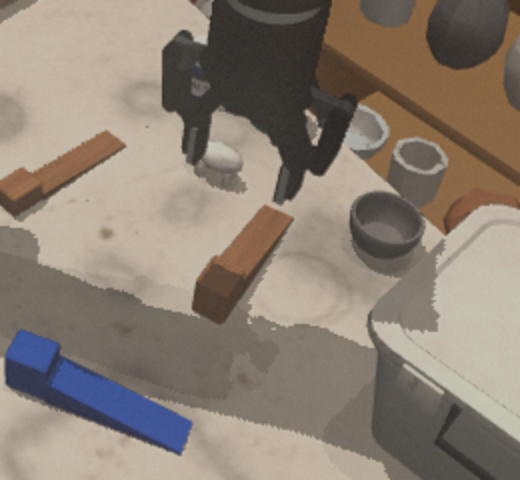

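The gripper hangs open and clear over the tall wedge (block at about (215,290) in the crop), with the animal well away. I'll descend, grip and lift.

```bash
python3 - <<'E'
from h import *
g=np.array([.473,-.359])
print(env.movel(np.r_[g,.079],velocity=.08,stop_force=8), env.get_state()['tcp_pos'])
env.grip(0.0,60); s=env.get_state(); print(s['opening'],s['gripper_force'],s['force'],s['tcp_pos'])
env.movel(np.r_[g,.15],velocity=.08); env.dwell(.3)
s=env.get_state(); print(s['time'],s['opening'],s['gripper_force'],s['force'],s['tcp_pos'])
im,d=snap('scene','scene2'); snap('top','top2')
cv2.imwrite('pics/crop3.png',cv2.resize(im[200:440,300:560],None,fx=2,fy=2))
E
```

```text
False [ 0.4732 -0.3591  0.0794]
0.029102306467265523 59.84291195869446 [ 0.2871 -0.2556  2.4324] [ 0.4731 -0.3593  0.0793]
8.2083 0.02939075119056331 59.55897510051727 [-0.5616 -0.4394 -1.5265] [ 0.4729 -0.359   0.1497]
```

View pics/crop3.png

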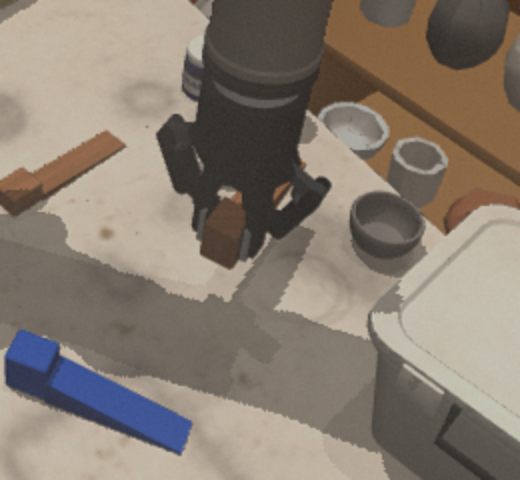

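The wedge is in the fingers, level, and the animal is unmoved behind the gripper. Next I'll carry it to just before the slot and look.

```bash
python3 - <<'E'
from h import *
env.movel(np.array([.473,-.359,.25]),velocity=.2)
env.reach(mpt(-.198,0,.22),down(MY))
env.movel(mpt(-.198,0,.125),velocity=.1)
s=env.get_state(); print(s['time'],s['opening'],s['gripper_force'],s['force'],s['tcp_pos'],mpt(-.198,0,.125))
a,d=snap('scene','scene3'); b,d=snap('top','top3')
A=cv2.resize(a[130:270,190:350],(640,560)); 
cv2.imwrite('pics/crop4.png',A)
B=cv2.resize(b[140:280,170:290],(480,560),interpolation=2); cv2.imwrite('pics/crop5.png',B)
E
```

```text
11.8917 0.02933774843489329 59.29214894771576 [ 0.1605  0.3578 -1.5409] [0.4416 0.1448 0.1254] [0.4412 0.1448 0.125 ]
```

View pics/crop4.png

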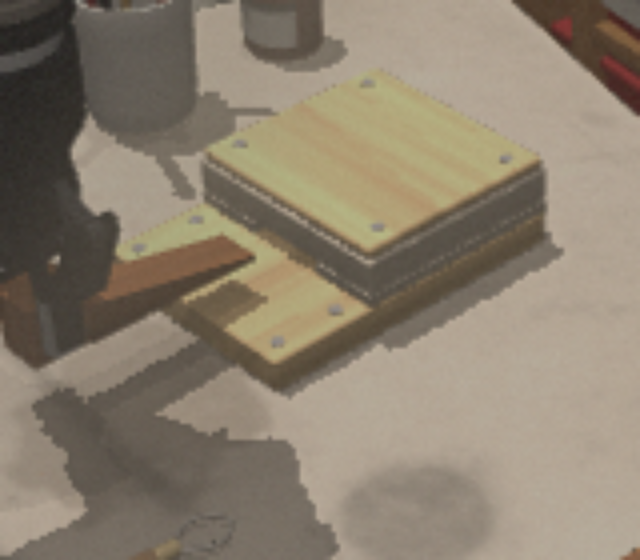

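View pics/crop5.png

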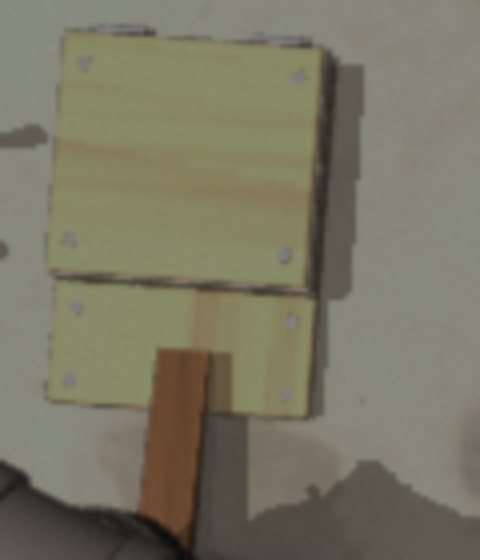

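Both views show the wedge level over the sill and pointing at the slot: tip at crop (157–208, 350), sill edges at about 51 and 312. I'll turn these into a lateral offset in the mould frame.

```bash
python3 - <<'E'
from h import *
def mf(p): q=p[:2]-MO; return 1000*np.array([q@mx,q@my])
T=lambda u,v,z:mf(ray('top',170+u/4,140+v/4,z))
print('top sill corners',T(48,402,.022),T(308,416,.022),'sill rear',T(55,280,.022),T(318,290,.022),'tip',T(157,350,.049),T(208,353,.049))
print('upper corners',T(50,271,.06),T(308,287,.06),T(64,31,.06),T(324,47,.06))
S=lambda u,v,z:mf(ray('scene',190+u/4,130+v/4,z))
print('scene sill right corner',S(275,362,.022),'tip',S(219,235,.049),S(256,257,.049),'upper front',S(207,160,.06),S(374,250,.06),'bolts',S(196,219,.022),S(139,247,.022),S(335,310,.022),S(278,342,.022))
print('top bolts',T(77,307,.022),T(69,381,.022),T(292,322,.022),T(285,395,.022))
E
```

```text
top sill corners [-105.0727   79.193 ] [-104.0159  -69.5614] sill rear [-34.8934  80.316 ] [-31.287  -70.4089] tip [-72.9879  14.4181] [-72.9148 -14.24  ]
upper corners [-33.1603  74.9894] [-33.1779 -69.0634] [102.2709  77.045 ] [102.5806 -68.9085]
scene sill right corner [-102.4425  -71.547 ] tip [-70.9968  10.8261] [-70.0204 -20.0423] upper front [-37.1512  61.7301] [-29.573  -72.6787] bolts [-46.8214  65.14  ] [-88.1991  65.7838] [-48.343  -59.2177] [-89.8017 -59.2087]
top bolts [-49.6246  66.6415] [-92.3279  68.1197] [-50.629  -56.7676] [-92.7874 -55.61  ]
```

```bash
sed -i 's/MO=np.array(\[.639,.1355\])/MO=np.array([.6393,.1410])/' h.py; python3 - <<'E'
from h import *
env.movel(mpt(-.190,0,.125),velocity=.05)
env.movel(mpt(-.190,0,.107),velocity=.04)
r=env.movel(mpt(-.190,0,.097),velocity=.01,stop_force=4)
s=env.get_state(); print(r,s['time'],s['force'],s['tcp_pos'])
z=s['tcp_pos'][2]
for gx in(-.170,-.155,-.145):   # tip -0.045,-0.030,-0.020
    r=env.movel(mpt(gx,0,z),velocity=.03,stop_force=12); s=env.get_state()
    print(gx,r,s['time'],s['force'],s['torque'],s['tcp_pos'],s['opening'])
    if r: break
a,d=snap('scene','scene4'); b,d=snap('top','top4')
cv2.imwrite('pics/crop6.png',np.hstack([cv2.resize(a[150:240,205:335],(520,360),interpolation=2),cv2.resize(b[165:255,175:260],(272,360)[:1]+(288,)) if 0 else cv2.resize(b[165:255,180:250],(280,360),interpolation=2)]))
E
```

```text
True 13.6 [-2.9296  1.0122  7.0982] [0.4494 0.1499 0.1007]
-0.17 False 14.4333 [-1.9769 -0.7496  4.6764] [-0.0309  0.2173  0.0503] [0.4693 0.1488 0.1008] 0.029402275368416993
-0.155 False 15.0833 [-4.3199  0.2519  8.3549] [0.0145 0.6353 0.019 ] [0.4839 0.1481 0.1008] 0.029326414018177552
-0.145 True 15.3167 [-2.2505  0.2702  7.6738] [ 0.1124 -0.1701  0.0422] [0.4859 0.1479 0.101 ] 0.02953460424959009
```

View pics/crop6.png

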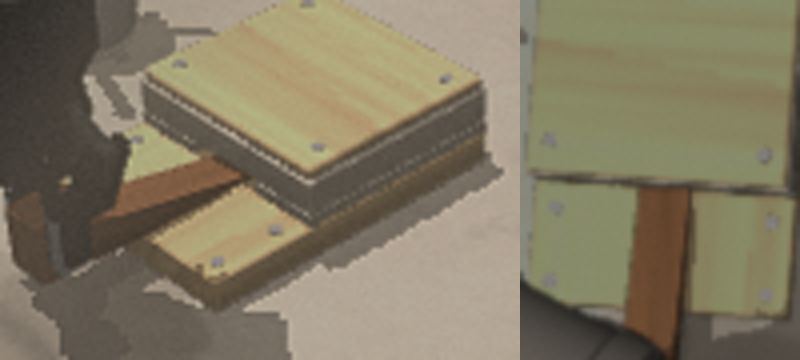

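The wedge tip is right at the slot mouth and centred (crop (640–688,185) against sill edges 532–795). It lies on the sill pressed slightly hard, so I'll relieve the press and push on in small steps.

```bash
python3 - <<'E'
from h import *
s=env.get_state(); p=s['tcp_pos']; gx=(p[:2]-MO)@mx
env.movel(mpt(gx-.001,0,.1022),velocity=.02); s=env.get_state(); print('relieved',gx,s['force'],s['torque'],s['tcp_pos'])
for g in(gx+.004,gx+.009,gx+.014):
    r=env.movel(mpt(g,0,.1020),velocity=.02,stop_force=15); s=env.get_state()
    print(g,r,s['time'],s['force'],s['torque'],s['tcp_pos'],s['opening'])
    if r: break
im,d=snap('scene','scene5'); d0=np.load('pics/scene4.npz')['d']; snap('top','top5')
P=cloud('scene',d); Q=cloud('scene',d0)
def top(P,n=0):  # heights of the upper board along its x
    q=P.reshape(-1,3); l=np.c_[(q[:,:2]-MO)@mx,(q[:,:2]-MO)@my]
    return [q[(abs(l[:,0]-x)<.012)&(abs(l[:,1])<.06)&(q[:,2]>.045)&(q[:,2]<.09),2].mean() for x in(-.02,.03,.09)]
print(top(Q),top(P))
E
```

```text
relieved -0.15359926633153317 [ 0.0466  1.2271 -0.0501] [-0.0176  0.0005  0.0197] [0.4847 0.1483 0.102 ]
-0.14959926633153317 False 16.0667 [ 1.3611 -1.2393 -1.1868] [-0.0063  0.0592  0.0145] [0.49   0.148  0.1019] 0.029177977669843803
-0.14459926633153317 False 16.4667 [-0.1555  0.0653 -1.0481] [-0.0274  0.0121  0.0168] [0.495  0.1477 0.102 ] 0.029342654761063718
-0.13959926633153316 False 16.8667 [ 0.0397 -0.0224 -0.8751] [0.0058 0.0568 0.0063] [0.5    0.1475 0.102 ] 0.029125998642907564
[np.float64(0.057673140242779884), np.float64(0.059883859433173516), np.float64(0.059804239747106996)] [np.float64(0.05746166838843058), np.float64(0.05984428566641936), np.float64(0.05984002772304688)]
```

```bash
cat > top.py <<'E'
from h import *
def top(f):
    P=cloud('scene',np.load('pics/%s.npz'%f)['d']); q=P.reshape(-1,3); l=np.c_[(q[:,:2]-MO)@mx,(q[:,:2]-MO)@my]
    m=(l[:,0]>-.025)&(l[:,0]<.095)&(abs(l[:,1]-.0)<.06)&(q[:,2]>.052)&(q[:,2]<.09)
    a=np.polyfit(l[m,0],q[m,2],1); return a, np.polyval(a,-.035)
E
python3 - <<'E'
from h import *
from top import top
for i,g in enumerate((-.130,-.122,-.114,-.106)):
    r=env.movel(mpt(g,0,.1014),velocity=.015,stop_force=20); s=env.get_state(); snap('scene','s6%d'%i)
    print(g,r,s['time'],s['force'],s['torque'],s['tcp_pos'],s['opening'],top('s6%d'%i))
    if r: break
print(top('scene4'))
E
```

```text
-0.13 True 17.4833 [-2.3295 -0.4162  6.2517] [-0.068  -0.139  -0.0477] [0.5052 0.1473 0.1013] 0.029316458129827194 (array([0.0001, 0.0599]), np.float64(0.05984771510049992))
(array([-0.0015,  0.0599]), np.float64(0.05992330479418984))
```

```bash
python3 - <<'E'
from h import *
from top import top
env.movel(mpt(-.135,0,.1021),velocity=.02); s=env.get_state(); print(s['force'],s['tcp_pos'])
for i,g in enumerate((-.131,-.127,-.123,-.119)):
    r=env.movel(mpt(g,0,.1021),velocity=.01,stop_force=18); s=env.get_state(); snap('scene','s7%d'%i)
    print(g,r,s['time'],s['force'],s['torque'],s['tcp_pos'],s['opening'],top('s7%d'%i)[1])
    if r: break
E
```

```text
[ 2.8392 -0.3797 -0.4316] [0.5052 0.1473 0.1022]
-0.131 False 18.3333 [-8.7379  0.3705  5.78  ] [0.0094 1.1416 0.0071] [0.5057 0.147  0.1015] 0.029194426123752754 0.06008198657390278
-0.127 False 18.9333 [-11.1683   1.0319   7.031 ] [0.0625 1.6115 0.0281] [0.509  0.1469 0.1013] 0.029044751472576347 0.060612057965790396
-0.123 False 19.5333 [-10.781    0.9157   6.503 ] [ 0.0158  1.7722 -0.0139] [0.5129 0.1466 0.1013] 0.02895371168863669 0.061367414071024834
-0.119 False 20.1333 [-11.2677   1.772    6.7697] [0.0446 1.8284 0.0019] [0.5169 0.1464 0.1013] 0.029282059942991955 0.0622356161386754
```

The upper half is rising steadily (2.3 mm so far, with about 11 N of push). I'll keep going to about 8 mm.

```bash
python3 - <<'E'
from h import *
from top import top
for i,g in enumerate((-.112,-.105,-.099,-.095,-.0915)):
    r=env.movel(mpt(g,0,.1021),velocity=.012,stop_force=18); s=env.get_state(); snap('scene','s8%d'%i); h=top('s8%d'%i)[1]
    print(g,r,s['time'],s['force'],s['tcp_pos'],s['opening'],h)
    if r or h>.068: break
env.dwell(.5); a,d=snap('scene','s9'); b,_=snap('top','t9'); s=env.get_state(); print(s['time'],s['force'],s['gripper_force'],s['tcp_pos'],top('s9'))
cv2.imwrite('pics/crop7.png',np.hstack([cv2.resize(a[150:240,205:335],(520,360),interpolation=2),cv2.resize(b[165:255,180:250],(280,360),interpolation=2)]))
E
```

```text
-0.112 False 20.9167 [-11.3011   0.7346   7.3381] [0.5238 0.1462 0.1013] 0.02889460537208189 0.06360287820475627
-0.105 False 21.7 [-10.3666  -0.0475   7.0143] [0.5309 0.1458 0.1013] 0.029247707593339077 0.06502434704339825
-0.099 False 22.4 [-11.0754   0.0991   6.1221] [0.537  0.1455 0.1013] 0.029195876868227298 0.0663045260572531
-0.095 False 22.9333 [-9.7669  0.2603  6.4284] [0.5412 0.1454 0.1013] 0.029223409494900963 0.06722514065853702
-0.0915 False 23.425 [-9.3542  1.4099  5.2467] [0.5448 0.1452 0.1013] 0.029034139904838673 0.0678019770840701
24.075 [-9.2838  0.9459  5.9518] 60.419747829437256 [0.5447 0.1452 0.1013] (array([-0.0561,  0.0659]), np.float64(0.06789971578422871))
```

View pics/crop7.png

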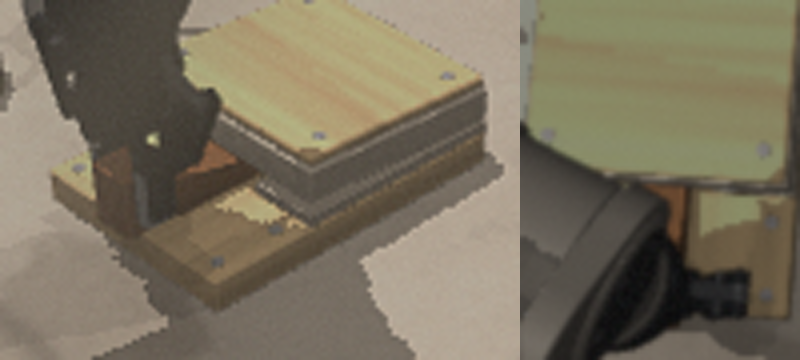

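The front edge is up 8 mm, the wedge is gripped and carrying it, and the fingers are clear of the upper half. I'll hand it in.

```bash
python3 -c "
from h import *
print(job.job_done(), env.get_state()['time'])"
```

```text
the job is handed in; nothing more can be done
the job is handed in; nothing more can be done
```

The job is handed in: the tall wedge is still gripped in the slot with the mould's upper half resting on it, its front edge about 8 mm up by the scene camera. The clay animal was never approached, though I did not re-measure it at the end. `job_done` gave no verdict.

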